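# Rack the glass rods by length

### The job

Lay the three loose glass rods and the glass tube that lie on the bench with the marker pen into the wooden rod rack in order of length: the shortest in the notches next to the red end stop, then the next longer, and so on to the longest next to the blue end stop. Each piece lies level across both notched battens, in one pair of facing notches, centred along its length. Leave the marker pen where it lies.

Things in the scene. Friction and masses are not known exactly. Their poses are not given: they have to be found in the camera images.
- rod_short_mid (a point): clear glass rod, the shortest piece: 105 mm long, 11 mm thick, lying flat on the bench. Point: its centre, half-way along and half-way up. y axis along its length, z up; its two ends are alike.
- tube_mid (a point): clear glass tube, 155 mm long, 14 mm thick, lying flat on the bench. Point: its centre, half-way along and half-way up. y axis along its length, z up; its two ends are alike.
- rod_amber_mid (a point): amber glass rod, 180 mm long, 9 mm thick, lying flat on the bench. Point: its centre, half-way along and half-way up. y axis along its length, z up; its two ends are alike.
- rod_long_mid (a point): clear glass rod, the longest piece: 220 mm long, 9 mm thick, lying flat on the bench. Point: its centre, half-way along and half-way up. y axis along its length, z up; its two ends are alike.
- pen_mid (a point): white marker pen with a red cap, 131 mm long, 13 mm thick, lying among the glass; not to be moved. Point: its centre. y axis along its length.
- rod_rack: wooden rod rack, fixed: a dark base board 104 x 240 mm (x, y), 10 mm thick, with two pale battens along y, each 10 mm thick in x, centred at x = -32 and +32 mm and 240 mm long. Origin: centre of the underside, on the bench; z up. Each batten has four open notches, 30 mm wide with flat floors 26 mm above the bench, centred at y = -93, -31, +31 and +93 mm; the teeth between them rise to 36 mm. A piece lies along the rack's x axis across a facing pair of notches.
- stop_red: red painted end stop, a low bar 104 x 14 x 22 mm at one end of the rack (either its +y or its -y end), fixed; marks the end for the shortest piece. Origin: centre of its underside.
- stop_blue: blue painted end stop, the same bar at the other end of the rack, fixed; marks the end for the longest piece. Origin: centre of its underside.
Things that resemble listed ones, but are neither listed nor needed, are in the scene too. What is shaped like the part that bears rod_short_mid but pink is not meant.

How it is judged:
By the outcome, as a careful person would: the job done as asked, in the order asked, and still so for the second after the job is handed in, with the robot touching nothing.
It also fails if it takes over 93 s, if anything falls off the work surface, if the arm or the gripper's body presses on something with over 40 N, if the wrist force passes 120 N, or if a joint passes its speed limit or range.

### The arm

A 6-joint arm with a two-finger parallel gripper is mounted at the origin on the work surface; the furniture and walls round the work are solid. World frame = base frame: x ahead of the robot, y to its left, z up, the work surface at z = 0. Lengths are in m, angles in rad, forces in N, time in s.
With the tool pointing down it reaches from about 0.425 to 0.925 m from the base axis. Payload 12.5 kg.
Tool frame: the origin (TCP) lies on the centre line of the jaws, within the pads' length; the fingertips stand 25 mm ahead of it and the grasp point (between the pads) lies 6 mm ahead of it (r.nose_length is the distance from the TCP to the fingertips, in m); z points along the fingers, y is the direction in which the jaws open and shut (so a half turn about z gives the same grasp; the last joint's range is limited). The gripper opens to 85 mm and grips with 20 to 120 N. Pads are 22 mm wide; open, the fingers measure 114 mm over their backs; the gripper's body (76 mm by 85 mm) begins 54 mm behind the grasp point. The pads swing forward as they close: fully open they stand 13 mm farther back than shut.
Start: joints at [-1.238, 0.491, 1.559, -0, 1.092, -0.106], TCP at [0.266, -0.566, 0.256] pointing down, gripper open.
Joint ranges: [-3.1, 3.1], [-0.84, 2.19], [0.05, 2.79], [-1.13, 4.28], [0.06, 2.93], [-2.69, 2.69]. Speed limits (rad/s): [2.22, 2.22, 2.79, 3.14, 3.14, 3.14].

### API

Orientations are given as a unit quaternion [x, y, z, w].
In Python, from plant import r gives the robot as it stands.
- The arm moves only by the tool servo_tool, never from a script. Its argument "commands" is text: rows parted by semicolons, each of 5 numbers parted by spaces: the opening, from 0 (shut) to 1 (fully open), then the shift along the tool's x, y, z in mm, then the turn about the tool's z in degrees. A call has 1 to 20 rows; each row shifts and turns the commanded pose from where the row before left it, along the tool's axes as they then stand; what a row does not reach is not made up. A row lasts 1/10 s, in which the tool goes at most 50 mm and 8.59 degrees, less where a joint would pass 70% of its speed; a pose out of reach is approached as far as the arm can. A call with a gripper value outside its range is refused whole. The fingers move at their own pace and stop on an object; the grip force is fixed at half the most. Time passes only in rows, so rows that do not move let the fingers close. It gives the time, the measured TCP pose, the force and the opening at its end, in the units of the state.
- r.state(): the state, without advancing time (a new reading comes with each control period).
- r.camera(name): name is "scene" or "top" or "wrist"; returns a dict with "image" (384x512x3 uint8, red, green, blue), "mtx" (3x3 intrinsics, pixels), "rvec" (rotation vector, rad) and "tvec" (3), from world to camera coordinates, as OpenCV has them. Camera axes: x right, y down, z forward; pixel columns grow to the right and rows downward; lengths in m; the calibration is good to about 2 mm. The wrist camera is an equidistant fisheye: a pixel r from the principal point sees the ray r / f radians off the axis. A picture is of the moment at which its call begins. There is no depth.
- r.hand_in(): hands the job in, once; it reports no verdict.
The state is a dict: "clock": time; "q": joint angles; "qvel": joint speeds; "effort": joint torques, N m; "position": TCP position; "orientation": TCP orientation; "ft_force": force on the tool from outside, world axes, zero at the start; "moment": the same for the moment, N m; "grip_width": opening from 0.0 (shut) to 1.0 (fully open).
Only numpy, scipy, OpenCV 4.12 (cv2) and the standard library are available. Lean on these libraries where they do the work, as an engineer would, in place of code of your own. Each camera call takes 0.05 s, during which the arm holds its last target.

## Working session

There is one attempt and no reset: what is moved stays moved. The work goes in short steps, Python scripts to look and compute and a tool call to move; the robot and the scene stay as the last step left them, time stands still between calls to the robot, and variables do not carry over. Pictures are saved under pics/ and viewed, and the job is handed in when it is done.

Besides the shell and the picture viewer there is one more tool, called after "Request:" as name(argument=value, ...), one argument or row to a line, values as JSON. servo_tool: Moves the arm, as the interface text tells. Its arguments: {"type":"object","properties":{"commands":{"type":"string"}},"required":["commands"]}

```bash
ls; mkdir -p pics; python3 - <<'E'
from plant import r
import cv2
print(r.state())
for n in ["scene","top","wrist"]:
    c=r.camera(n); print(n,c["mtx"].tolist(),c["rvec"],c["tvec"])
    cv2.imwrite(f"pics/{n}0.png",c["image"][:,:,::-1])
E
```

```text
pics
{'clock': 0.0, 'q': array([-1.23759095e+00,  4.91530613e-01,  1.55947659e+00, -2.71297979e-05,
        1.09169250e+00, -1.05614638e-01]), 'qvel': array([-0.00169117, -0.00132113,  0.00171588, -0.0012071 ,  0.00012788,
        0.00148798]), 'effort': array([-3.33382941e-04, -6.18447375e+01, -2.61589980e+01, -1.61034491e-04,
        4.05129947e-03,  5.60796295e-06]), 'position': array([ 0.26548267, -0.56557987,  0.25573636]), 'orientation': array([ 9.76024521e-01,  2.17659889e-01, -7.48089621e-05, -5.48577851e-04]), 'ft_force': array([-0.01328709,  0.03966241, -0.55634675]), 'moment': array([ 0.07672392,  0.02931987, -0.00453162]), 'grip_width': 1.0003084768001262}
scene [[470.84771792488726, 0.0, 258.8360970488975], [0.0, 470.84771792488726, 190.46437944679977], [0.0, 0.0, 1.0]] [ 1.04541436 -2.47382513  0.96204613] [0.40414466 0.30935437 1.45307611]
top [[375.2329941522413, 0.0, 252.49911850022286], [0.0, 375.2329941522413, 193.22874801149095], [0.0, 0.0, 1.0]] [ 2.10074948 -2.15669601  0.13681542] [0.04509038 0.58469273 1.07231249]
wrist [[297.3186396354542, 0.0, 259.2942124034245], [0.0, 297.3186396354542, 194.13404707446594], [0.0, 0.0, 1.0]] [-2.4365213   1.54894459  0.23244919] [-0.62336044 -0.03787911  0.38112123]
```

View pics/scene0.png

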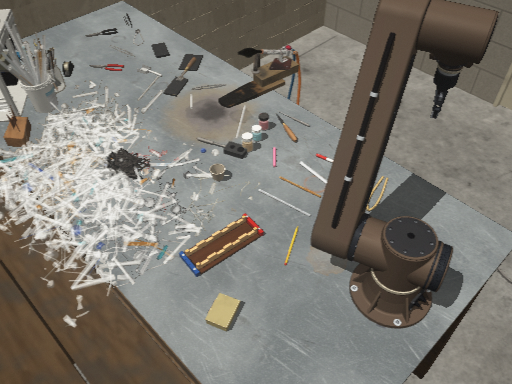

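View pics/top0.png

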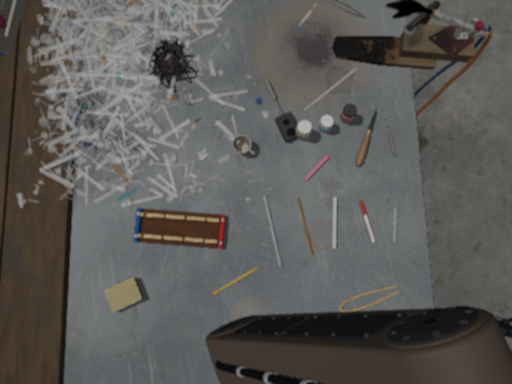

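View pics/wrist0.png

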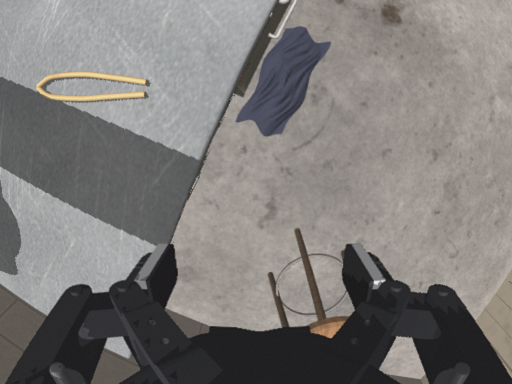

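The top view shows these candidates:
- Long rod: (272,230)
- Amber rod: (305,226)
- Tube: (335,222)
- Pen: (367,221)
- Short clear rod: (394,225)
- Look-alikes: pink rod (317,167), pale stick (330,88), pencil (235,281), and a pile of glass scraps on the left

The rack is at (181,229), with blue at its left end and red at its right. Next is a close crop.

```bash
cat > h.py <<'E'
import numpy as np, cv2
from plant import r
def ray(c,px,fish=False):
    K=c["mtx"];R,_=cv2.Rodrigues(np.array(c["rvec"],float));t=np.array(c["tvec"],float).ravel()
    x=(px[0]-K[0,2])/K[0,0];y=(px[1]-K[1,2])/K[1,1]
    if fish:
        th=np.hypot(x,y);d=np.array([np.sin(th)*x/max(th,1e-9),np.sin(th)*y/max(th,1e-9),np.cos(th)])
    else: d=np.array([x,y,1.])
    return -R.T@t,R.T@d
def back(c,px,z,fish=False):
    o,d=ray(c,px,fish); return o+d*(z-o[2])/d[2]
def proj(c,P,fish=False):
    R,_=cv2.Rodrigues(np.array(c["rvec"],float));t=np.array(c["tvec"],float).ravel()
    p=(R@np.asarray(P,float).T).T+t; K=c["mtx"]
    if fish:
        rr=np.hypot(p[...,0],p[...,1]);th=np.arctan2(rr,p[...,2]);x=th*p[...,0]/rr;y=th*p[...,1]/rr
    else: x=p[...,0]/p[...,2];y=p[...,1]/p[...,2]
    return np.stack([K[0,0]*x+K[0,2],K[1,1]*y+K[1,2]],-1)
E
python3 - <<'E'
import cv2
im=cv2.imread("pics/top0.png")
a=im[180:280,255:415]; cv2.imwrite("pics/cropA.png",cv2.resize(a,None,fx=5,fy=5,interpolation=cv2.INTER_CUBIC))
a=im[195:265,125:235]; cv2.imwrite("pics/cropB.png",cv2.resize(a,None,fx=7,fy=7,interpolation=cv2.INTER_CUBIC))
E
```

```text
(no output)
```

View pics/cropA.png

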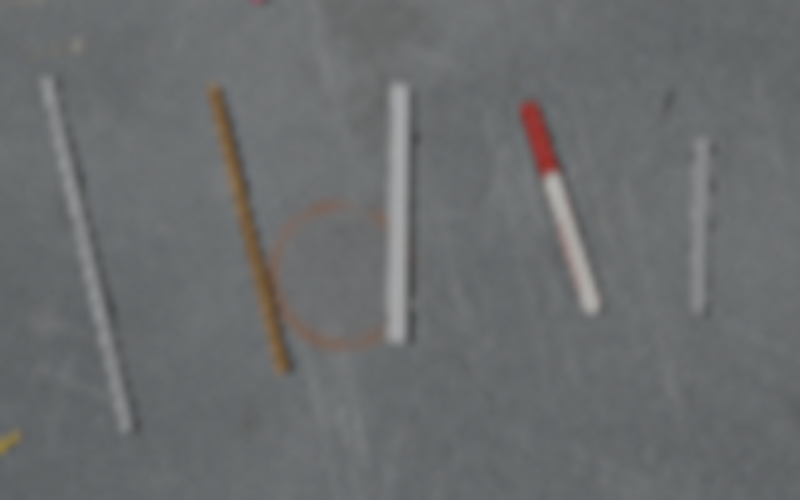

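View pics/cropB.png

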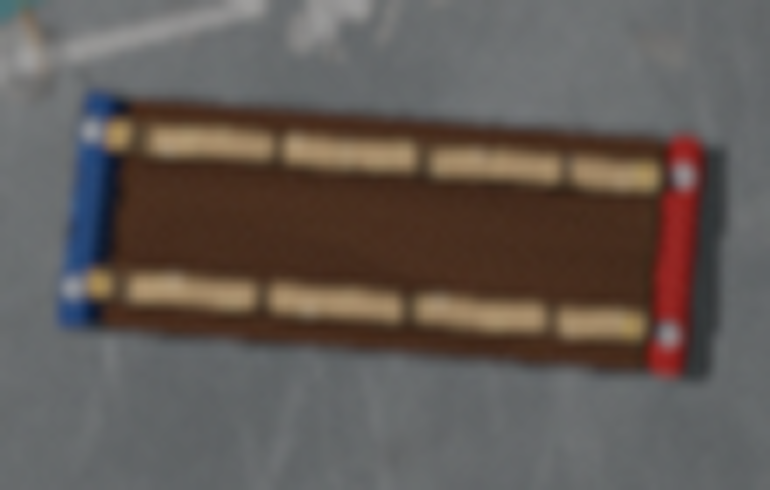

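```bash
python3 - <<'E'
from h import *
c=r.camera("top")
f=lambda x,y,o,s:((x+.5)/s-.5+o[0],(y+.5)/s-.5+o[1])
for n,a,b,h in [("long",(47,78),(126,432),.0045),("amber",(215,87),(286,372),.0045),("tube",(400,84),(398,343),.007),("pen",(529,103),(592,313),.0065),("short",(702,137),(698,313),.0055)]:
    A=back(c,f(*a,(255,180),5),h);B=back(c,f(*b,(255,180),5),h);d=A-B
    print(n,((A+B)/2).round(4),"len",np.linalg.norm(d).round(4),"ang",np.degrees(np.arctan2(d[1],d[0])).round(1))
for n,p in dict(bs1=(90,95),bs2=(70,325),rs1=(685,137),rs2=(667,373)).items(): print(n,back(c,f(*p,(125,195),7),.022).round(4))
for n,p in dict(b1=(105,135),b2=(90,284),r1=(660,176),r2=(645,325)).items(): print(n,back(c,f(*p,(125,195),7),.036).round(4))
print(-cv2.Rodrigues(c["rvec"])[0].T@c["tvec"])
w=r.camera("wrist");print(-cv2.Rodrigues(w["rvec"])[0].T@w["tvec"],cv2.Rodrigues(w["rvec"])[0].round(3).tolist())
from scipy.spatial.transform import Rotation as R
print(R.from_quat(r.state()["orientation"]).as_matrix().round(3))
E
```

```text
long [ 0.4771 -0.0252  0.0045] len 0.2195 ang 10.8
amber [ 0.4895 -0.1253  0.0045] len 0.1775 ang 11.4
tube [ 0.4964 -0.2153  0.007 ] len 0.157 ang -3.7
pen [ 0.497  -0.3125  0.0065] len 0.1311 ang 12.7
short [ 0.4844 -0.3957  0.0055] len 0.1064 ang -6.0
bs1 [0.5533 0.3826 0.022 ]
bs2 [0.454  0.3889 0.022 ]
rs1 [0.528  0.1228 0.022 ]
rs2 [0.4273 0.1317 0.022 ]
b1 [0.5341 0.371  0.036 ]
b2 [0.4706 0.376  0.036 ]
r1 [0.5102 0.1322 0.036 ]
r2 [0.4474 0.1392 0.036 ]
[0.41326204 0.00276029 1.15019984]
[ 0.33156862 -0.53444852  0.37397224] [[0.424, -0.906, -0.003], [-0.867, -0.407, 0.289], [-0.263, -0.12, -0.957]]
[[ 0.905  0.425 -0.   ]
 [ 0.425 -0.905  0.   ]
 [ 0.    -0.    -1.   ]]
```

The lengths match the descriptions (220, 178, 157, 131 and 106 mm measured), so the choice of pieces holds. The rack's red end is toward -y. First I'll hover over the short rod.

Request:
servo_tool(
  commands="0.5 45 -10 0 0; 0.5 45 -10 0 0; 0.5 45 -10 0 0; 0.5 45 -10 0 0; 0.5 45 -10 0 0; 0.5 45 -10 0 0; 0.5 0 0 33 7.8; 0.5 0 0 33 7.8; 0.5 0 0 33 7.8; 0.5 0 0 33 7.8; 0.5 0 0 0 0; 0.5 0 0 0 0",
)

```text
clock: 1.45
position: [0.4846, -0.397, 0.1247]
orientation: [0.999, -0.051, -0.0, -0.0]
ft_force: [0.7, 0.5, 0.8]
grip_width: 0.498
```

```bash
cat >> h.py <<'E'
from scipy.spatial.transform import Rotation as Rt
def look(n,cam="wrist",scale=1.5):
    c=r.camera(cam); cv2.imwrite(f"pics/{n}.png",cv2.resize(c["image"][:,:,::-1],None,fx=scale,fy=scale,interpolation=cv2.INTER_CUBIC)); return c
def st():
    s=r.state();M=Rt.from_quat(s["orientation"]).as_matrix();a=np.degrees(np.arctan2(M[1,0],M[0,0]))
    print("t",round(s["clock"],2),"pos",s["position"].round(4),"ang",a.round(2),"tilt",np.degrees(np.arccos(-M[2,2])).round(2),"F",s["ft_force"].round(1),"g",round(s["grip_width"],3)); return s,M,a
def go(P,ang=None):
    "delta to target P in current tool axes (mm), then turn (deg)"
    s,M,a=st(); d=M.T@(np.array(P)-s["position"])*1000
    print("shift first",d.round(1),"turn",None if ang is None else round((a-ang+180)%360-180,1))
    if ang is not None:
        t=np.radians(a-ang);d2=Rt.from_rotvec([0,0,t]).as_matrix().T@d; print("turn first then shift",d2.round(1))
E
python3 - <<'E'
from h import *
print(r.nose_length)
st(); look("w1")
E
```

```text
0.025
t 1.45 pos [ 0.4846 -0.397   0.1247] ang -5.83 tilt 0.03 F [0.7 0.5 0.8] g 0.498
```

View pics/w1.png

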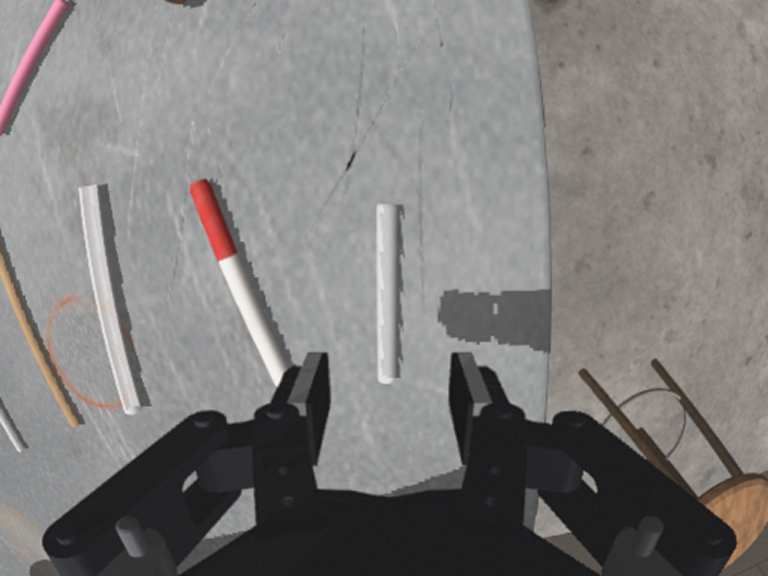

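The wrist view shows the clear short rod, centred between the jaws, with ends at (388,205) and (388,381). The pen is to its left and well clear.

```bash
cat >> h.py <<'E'
def ends(c,a,b,h,scale=1.5,fish=True):
    f=lambda p:((p[0]+.5)/scale-.5,(p[1]+.5)/scale-.5)
    A=back(c,f(a),h,fish);B=back(c,f(b),h,fish);d=A-B
    print("mid",((A+B)/2).round(4),"len",np.linalg.norm(d).round(4),"ang",np.degrees(np.arctan2(d[1],d[0])).round(1)); return (A+B)/2
E
python3 - <<'E'
from h import *
c=r.camera("wrist")
m=ends(c,(388,206),(387,381),.0055)
ends(c,(204,182),(288,385),.0065)
go([m[0],m[1],.028],-6)
E
```

```text
mid [ 0.4817 -0.3956  0.0055] len 0.104 ang -6.3
mid [ 0.4967 -0.3148  0.0065] len 0.1306 ang 12.5
t 1.55 pos [ 0.485  -0.3974  0.1261] ang -5.88 tilt 0.15 F [ 0.2 -0.3  0.3] g 0.5
shift first [-3.7 -1.6 98.1] turn 0.1
turn first then shift [-3.7 -1.6 98.1]
```

Request:
servo_tool(
  commands="0.5 -2 -1 30 0.2; 0.5 0 -1 30 0; 0.5 0 0 20 0; 0.5 0 0 10 0; 0.5 0 0 6 0; 0.5 0 0 0 0; 0 0 0 0 0; 0 0 0 0 0; 0 0 0 0 0; 0 0 0 0 0; 0 0 0 0 0; 0 0 0 0 0; 0 0 0 0 0",
)

```text
clock: 2.85
position: [0.4831, -0.3949, 0.0295]
orientation: [0.999, -0.054, 0.001, 0.001]
ft_force: [-1.0, 1.0, 5.3]
grip_width: 0.101
```

```bash
python3 - <<'E'
from h import *
st(); look("w2")
st()
E
```

```text
t 2.85 pos [ 0.4831 -0.3949  0.0295] ang -6.25 tilt 0.1 F [-1.   1.   5.3] g 0.101
t 2.9 pos [ 0.4831 -0.3949  0.0295] ang -6.25 tilt 0.1 F [-0.4  0.4  4.4] g 0.098
```

View pics/w2.png

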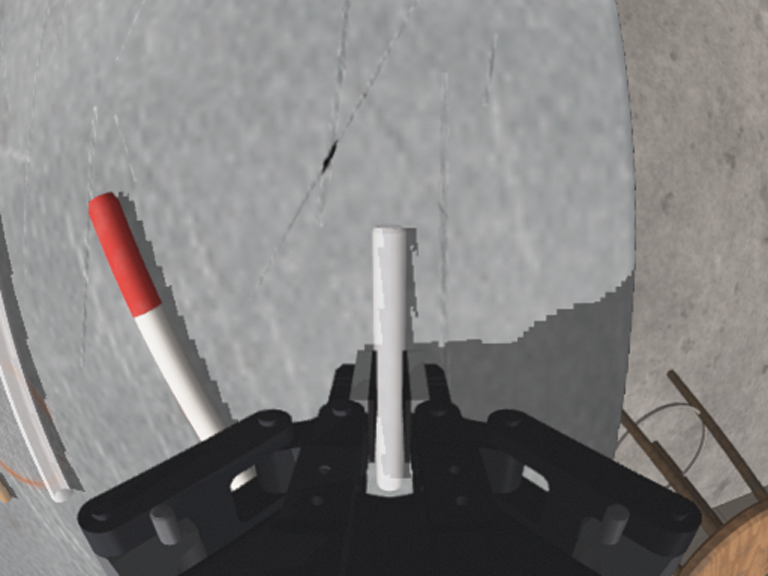

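The grip value, 0.10 (8.6 mm), is under the rod's 11 mm, and there is an upward force. The pads are probably pinching above the rod's axis, so I'll reopen, go lower and regrip.

Request:
servo_tool(
  commands="0.3 0 0 0 0; 0.3 0 0 0 0; 0.3 0 0 0 0",
)

```text
clock: 3.2
position: [0.4827, -0.3946, 0.0284]
orientation: [0.999, -0.055, 0.0, 0.0]
ft_force: [0.7, 0.4, 0.1]
grip_width: 0.302
```

Request:
servo_tool(
  commands="0.3 0 0 1 0; 0.3 0 0 1 0; 0.3 0 0 0 0",
)

```text
clock: 3.5
position: [0.4826, -0.3945, 0.0261]
orientation: [0.999, -0.055, -0.0, -0.0]
ft_force: [0.1, 0.5, -0.2]
grip_width: 0.301
```

Request:
servo_tool(
  commands="0.3 0 0 1 0; 0 0 0 0 0; 0 0 0 0 0; 0 0 0 0 0; 0 0 0 0 0; 0 0 0 0 0",
)

```text
clock: 4.1
position: [0.4828, -0.3947, 0.0256]
orientation: [0.999, -0.055, 0.0, 0.0]
ft_force: [-0.7, 0.8, 4.7]
grip_width: 0.109
```

Request:
servo_tool(
  commands="0 0 0 -10 0; 0 0 0 -30 0; 0 0 0 -40 0; 0 0 0 -20 0; 0 0 0 0 0",
)

```text
clock: 4.6
position: [0.4835, -0.3953, 0.1287]
orientation: [0.999, -0.055, 0.002, 0.002]
ft_force: [0.3, 0.1, -0.5]
grip_width: 0.104
```

```bash
python3 - <<'E'
from h import *
st(); look("w3")
E
```

```text
t 4.6 pos [ 0.4835 -0.3953  0.1287] ang -6.25 tilt 0.3 F [ 0.3  0.1 -0.5] g 0.104
```

View pics/w3.png

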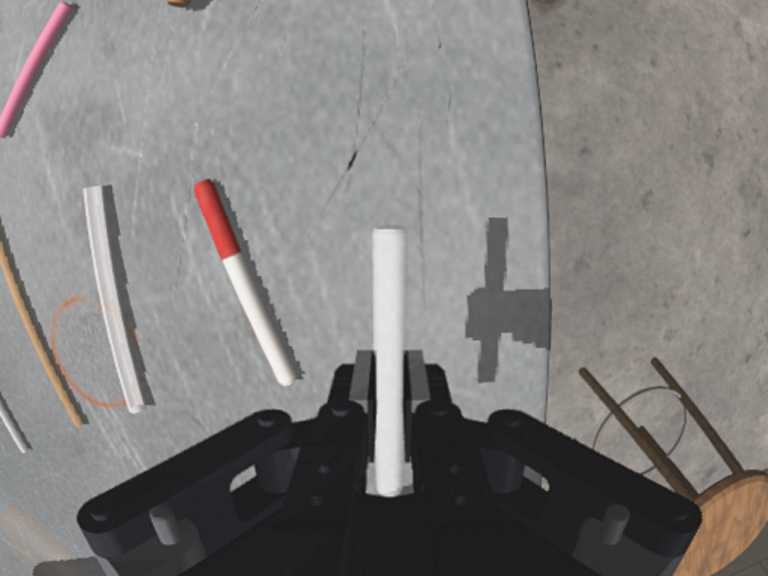

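The rod is held level, with ends at (389,228) and (390,490). Now I'll measure its offset in the hand and the shift to the red-end notch.

```bash
cat >> h.py <<'E'
RC=np.array([.4906,.2546]);RA=-5.5
def notch(k): # k=-93(red),-31,31,93
    a=np.radians(RA);return RC+k/1000*np.array([-np.sin(a),np.cos(a)])
E
python3 - <<'E'
from h import *
c=r.camera("wrist")
for h in (.1075,.1095): 
    m=ends(c,(389,229),(390,488),h)
s,M,a=st(); print("rod rel TCP (tool)",(M.T@(m-s["position"])*1000).round(1))
for k in(-93,-31,31,93):print(k,notch(k).round(4))
go([*notch(-93),.15],-5.5)
E
```

```text
mid [ 0.4833 -0.3947  0.1075] len 0.1026 ang -6.1
mid [ 0.4844 -0.3948  0.1095] len 0.1012 ang -6.1
t 4.7 pos [ 0.4825 -0.3944  0.1254] ang -6.26 tilt 0.02 F [ 0.3 -0.1 -0.3] g 0.108
rod rel TCP (tool) [ 1.9  0.2 15.9]
-93 [0.4817 0.162 ]
-31 [0.4876 0.2237]
31 [0.4936 0.2855]
93 [0.4995 0.3472]
t 4.7 pos [ 0.4825 -0.3944  0.1254] ang -6.26 tilt 0.02 F [ 0.3 -0.1 -0.3] g 0.108
shift first [ -61.5 -553.   -24.7] turn -0.8
turn first then shift [ -54.2 -553.8  -24.7]
```

Request:
servo_tool(
  commands="0 0 0 -10 -0.7; 0 -4 -38 -10 0; 0 -5 -47 -5 0; 0 -5 -47 0 0; 0 -5 -47 0 0; 0 -5 -47 0 0; 0 -5 -47 0 0; 0 -5 -47 0 0; 0 -5 -47 0 0; 0 -5 -47 0 0; 0 -5 -47 0 0; 0 -5 -47 0 0; 0 -5 -46 0 0; 0 0 0 0 0; 0 0 0 0 0; 0 0 0 0 0",
)

```text
clock: 6.3
position: [0.4775, 0.1618, 0.15]
orientation: [0.999, -0.049, -0.0, 0.0]
ft_force: [0.0, 0.0, -0.8]
grip_width: 0.107
```

```bash
python3 - <<'E'
from h import *
st(); look("w4"); look("t4","top",1)
im=cv2.imread("pics/t4.png")[185:275,115:240]; cv2.imwrite("pics/t4c.png",cv2.resize(im,None,fx=6,fy=6,interpolation=cv2.INTER_CUBIC))
E
```

```text
t 6.3 pos [0.4775 0.1618 0.15  ] ang -5.57 tilt 0.06 F [ 0.   0.  -0.8] g 0.107
```

View pics/w4.png

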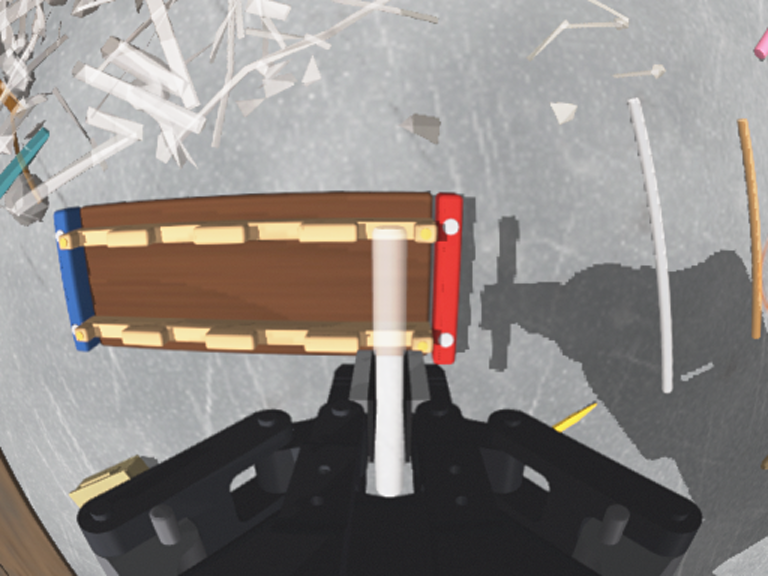

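The wrist view shows the held rod over the rack with the red stop at (448,280), the blue stop at (72,280), and the three wide teeth on each batten. I'll overlay the rack model to refine its pose.

```bash
cat >> h.py <<'E'
def rackpts(p,pts):
    a=p[2];R=np.array([[np.cos(a),-np.sin(a)],[np.sin(a),np.cos(a)]])
    q=np.array(pts,float);return np.c_[q[:,:2]@R.T+p[:2],q[:,2]]
def overlay(c,p,name,fish=True,scale=2.5,roi=None):
    im=c["image"][:,:,::-1].copy();x0,y0,x1,y1=roi or (0,0,512,384)
    im=cv2.resize(im[y0:y1,x0:x1],None,fx=scale,fy=scale,interpolation=cv2.INTER_CUBIC)
    def seg(A,B,col):
        q=proj(c,rackpts(p,np.linspace(A,B,12)),fish);q=((q-[x0,y0]+.5)*scale-.5).round().astype(int)
        cv2.polylines(im,[q.reshape(-1,1,2)],False,col,1)
    for sx in(-.032,.032):
        for a,b in((-120,-108),(-78,-46),(-16,16),(46,78),(108,120)):
            R=[(sx-.005,a/1e3,.036),(sx+.005,a/1e3,.036),(sx+.005,b/1e3,.036),(sx-.005,b/1e3,.036)]
            for i in range(4):seg(R[i],R[(i+1)%4],(0,255,0))
    for y in(-.120,.120):
        s=np.sign(y);R=[(-.052,y,.022),(.052,y,.022),(.052,y+s*.014,.022),(-.052,y+s*.014,.022)]
        for i in range(4):seg(R[i],R[(i+1)%4],(255,255,0))
    cv2.imwrite(f"pics/{name}.png",im)
E
python3 - <<'E'
from h import *
c=r.camera("wrist");c["mtx"]=np.array(c["mtx"])
overlay(c,[*RC,np.radians(RA)],"ov4",scale=2.6,roi=(20,110,325,250))
E
```

```text
(no output)
```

View pics/ov4.png

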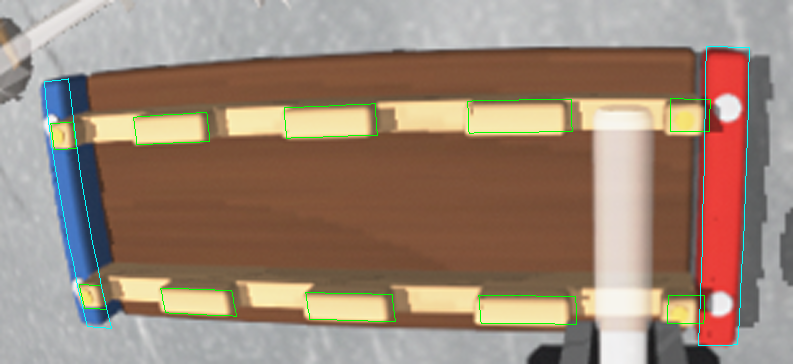

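Request:
servo_tool(
  commands="0 3.5 0 20 0; 0 0 0 30 0; 0 0 0 25 0; 0 0 0 12 0; 0 0 0 6 0; 0 0 0 0 0; 0 0 0 0 0",
)

```text
clock: 7.15
position: [0.4816, 0.1621, 0.058]
orientation: [0.999, -0.049, 0.001, -0.0]
ft_force: [0.1, 0.0, -0.5]
grip_width: 0.106
```

```bash
python3 - <<'E'
from h import *
st(); look("w5")
go([.481,.162,.052],-5.5)
E
```

```text
t 7.15 pos [0.4816 0.1621 0.058 ] ang -5.57 tilt 0.06 F [ 0.1  0.  -0.5] g 0.106
t 7.2 pos [0.4816 0.1622 0.0582] ang -5.57 tilt 0.08 F [ 0.2  0.2 -0.2] g 0.109
shift first [-0.5  0.3  6.2] turn -0.1
turn first then shift [-0.5  0.3  6.2]
```

View pics/w5.png

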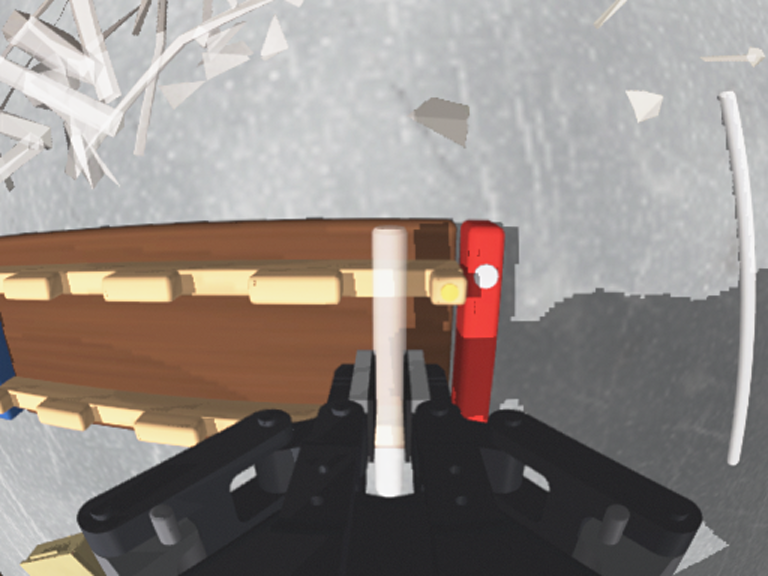

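The rod is centred in the red-end notch, with its tip at (389,230) and the notch at 345–430. I'll lower it gently.

Request:
servo_tool(
  commands="0 0 0 2 0; 0 0 0 2 0; 0 0 0 0 0",
)

```text
clock: 7.5
position: [0.4811, 0.1622, 0.0533]
orientation: [0.999, -0.048, 0.0, 0.0]
ft_force: [-0.9, 1.4, -0.1]
grip_width: 0.108
```

Request:
servo_tool(
  commands="0 0 0 1 0; 0 0 0 1 0; 0 0 0 0 0",
)

```text
clock: 7.8
position: [0.4812, 0.1622, 0.0516]
orientation: [0.999, -0.048, 0.0, 0.0]
ft_force: [-1.5, -0.6, 5.6]
grip_width: 0.102
```

Contact, at 5.6 N. I'll open and lift, and check.

Request:
servo_tool(
  commands="0.15 0 0 0 0; 0.3 0 0 0 0; 0.4 0 0 0 0; 0.4 0 0 0 0; 0.4 0 0 -10 0; 0.4 0 0 -30 0; 0.4 0 0 -40 0; 0.4 0 0 -20 0; 0.5 0 0 0 0; 0.5 0 0 0 0",
)

```text
clock: 8.8
position: [0.481, 0.1622, 0.1517]
orientation: [0.999, -0.049, 0.0, -0.0]
ft_force: [0.2, -0.6, 0.6]
grip_width: 0.499
```

```bash
python3 - <<'E'
from h import *
st(); look("w6")
go([.4955,-.215,.15],-3.7)
E
```

```text
t 8.8 pos [0.481  0.1622 0.1517] ang -5.56 tilt 0.05 F [ 0.2 -0.6  0.6] g 0.499
t 8.85 pos [0.4808 0.1621 0.1509] ang -5.56 tilt 0.03 F [ 0.1 -1.1  0.2] g 0.501
shift first [ 51.2 373.9   1. ] turn -1.9
turn first then shift [ 39.  375.4   1. ]
```

View pics/w6.png

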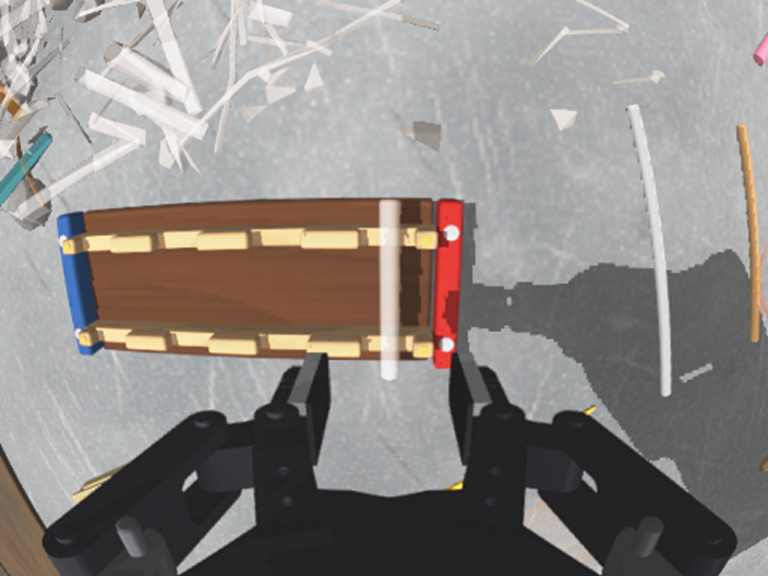

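```bash
python3 - <<'E'
from h import *
c=r.camera("wrist")
m=ends(c,(390,202),(389,377),.0315); print(notch(-93))
overlay(c,[*RC,np.radians(RA)],"ov6",scale=2.6,roi=(20,110,325,270))
E
```

```text
mid [0.4799 0.1625 0.0315] len 0.1032 ang -5.9
[0.48168635 0.16202815]
```

View pics/ov6.png

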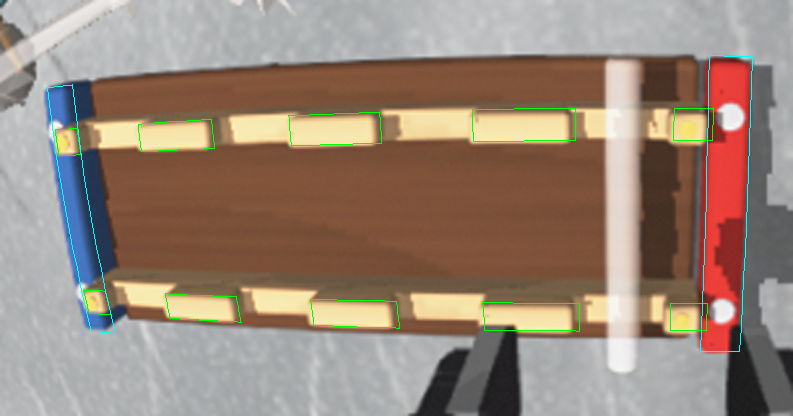

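Request:
servo_tool(
  commands="0.5 5 47 0 -1.9; 0.5 5 47 0 0; 0.5 5 47 0 0; 0.5 5 47 0 0; 0.5 5 47 0 0; 0.5 5 47 0 0; 0.5 5 47 10 0; 0.5 4 46 20 0; 0.5 0 0 0 0; 0.5 0 0 0 0",
)

```text
clock: 9.9
position: [0.4937, -0.2147, 0.1198]
orientation: [0.999, -0.033, -0.001, -0.001]
ft_force: [0.4, 1.1, 0.1]
grip_width: 0.504
```

```bash
python3 - <<'E'
from h import *
st(); look("w7")
E
```

```text
t 9.9 pos [ 0.4937 -0.2147  0.1198] ang -3.79 tilt 0.19 F [0.4 1.1 0.1] g 0.504
```

View pics/w7.png

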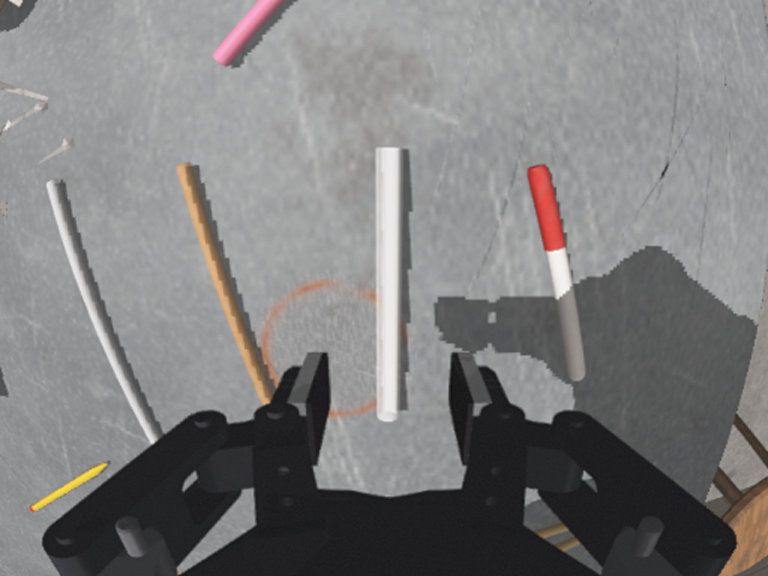

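The short rod is in the red-end notch, with its mid within about 2 mm of nominal. The tube is now between the jaws, with ends at (390,148) and (388,420).

```bash
python3 - <<'E'
from h import *
c=r.camera("wrist")
m=ends(c,(391,149),(388,419),.007)
ends(c,(538,167),(577,380),.0065)
go([m[0],m[1],.026],-4)
E
```

```text
mid [ 0.4939 -0.2133  0.007 ] len 0.1577 ang -4.4
mid [ 0.4958 -0.3119  0.0065] len 0.1328 ang 13.1
t 10.0 pos [ 0.4943 -0.2134  0.121 ] ang -3.63 tilt 0.08 F [-0.5  0.3 -0.2] g 0.497
shift first [-0.3  0.  95. ] turn 0.4
turn first then shift [-0.3  0.  95. ]
```

Request:
servo_tool(
  commands="0.5 1 -0.5 30 0.4; 0.5 0 0 30 0; 0.5 0 0 20 0; 0.4 0 0 9 0; 0.4 0 0 5 0; 0.4 0 0 0 0; 0 0 0 0 0; 0 0 0 0 0; 0 0 0 0 0; 0 0 0 0 0; 0 0 0 0 0; 0 0 0 0 0",
)

```text
clock: 11.2
position: [0.496, -0.214, 0.0286]
orientation: [0.999, -0.035, 0.001, 0.0]
ft_force: [-0.3, 2.4, 5.8]
grip_width: 0.144
```

Request:
servo_tool(
  commands="0 0 0 -10 0; 0 0 0 -30 0; 0 0 0 -40 0; 0 0 0 -30 0; 0 0 0 0 0; 0 0 0 0 0",
)

```text
clock: 11.8
position: [0.4956, -0.2139, 0.1386]
orientation: [0.999, -0.035, 0.001, 0.001]
ft_force: [-0.4, -0.0, -0.4]
grip_width: 0.142
```

```bash
python3 - <<'E'
from h import *
st(); look("w8")
go([*notch(-31),.14],-5.5)
E
```

```text
t 11.8 pos [ 0.4956 -0.2139  0.1386] ang -4.06 tilt 0.12 F [-0.4 -0.  -0.4] g 0.142
t 11.85 pos [ 0.4953 -0.2138  0.1376] ang -4.06 tilt 0.02 F [-0.4 -0.2 -0.7] g 0.143
shift first [ -38.7 -435.9   -2.5] turn 1.4
turn first then shift [ -49.6 -434.7   -2.5]
```

View pics/w8.png

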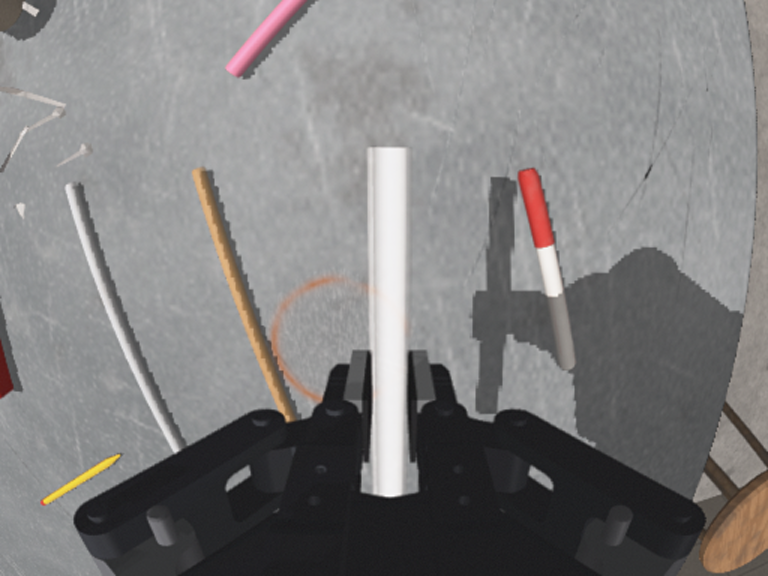

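```bash
cat >> h.py <<'E'
def far(c,px,dz,half,scale=1.5):
    s,M,a=st();f=((px[0]+.5)/scale-.5,(px[1]+.5)/scale-.5)
    P=back(c,f,s["position"][2]-dz,True);print("centre offset in tool x,y mm",((M.T@(P-s["position"]))*1000-[half,0,0]).round(1))
E
python3 - <<'E'
from h import *
c=r.camera("wrist")
far(c,(388,149),.020,77.5)
E
```

```text
t 11.9 pos [ 0.4952 -0.2137  0.137 ] ang -4.06 tilt 0.05 F [ 0.2  0.3 -0.9] g 0.143
centre offset in tool x,y mm [-0.8 -0.5 19.9]
```

Request:
servo_tool(
  commands="0 0 0 -10 1.4; 0 -5 -40 -5 0; 0 -6 -50 0 0; 0 -6 -50 0 0; 0 -6 -50 0 0; 0 -6 -50 0 0; 0 -6 -50 0 0; 0 -6 -50 0 0; 0 -6 -50 0 0; 0 -4 -35 0 0; 0 -2 -10 0 0; 0 0 0 0 0; 0 0 0 0 0; 0 0 0 0 0",
)

```text
clock: 13.3
position: [0.4844, 0.2204, 0.1523]
orientation: [0.999, -0.049, -0.0, 0.0]
ft_force: [0.4, 0.8, -0.5]
grip_width: 0.14
```

```bash
python3 - <<'E'
from h import *
go([*notch(-31),.052],-5.5)
E
```

```text
t 13.3 pos [0.4844 0.2204 0.1523] ang -5.56 tilt 0.03 F [ 0.4  0.8 -0.5] g 0.14
shift first [  2.9  -3.7 100.3] turn -0.1
turn first then shift [  2.9  -3.7 100.3]
```

Request:
servo_tool(
  commands="0 3.5 -3.5 20 0; 0 0 0 30 0; 0 0 0 25 0; 0 0 0 14 0; 0 0 0 5 0; 0 0 0 0 0; 0 0 0 0 0",
)

```text
clock: 14.0
position: [0.4886, 0.2245, 0.0591]
orientation: [0.999, -0.048, 0.0, -0.0]
ft_force: [0.2, 0.1, -0.6]
grip_width: 0.141
```

```bash
python3 - <<'E'
from h import *
st(); look("w9")
E
```

```text
t 14.0 pos [0.4886 0.2245 0.0591] ang -5.51 tilt 0.05 F [ 0.2  0.1 -0.6] g 0.141
```

View pics/w9.png

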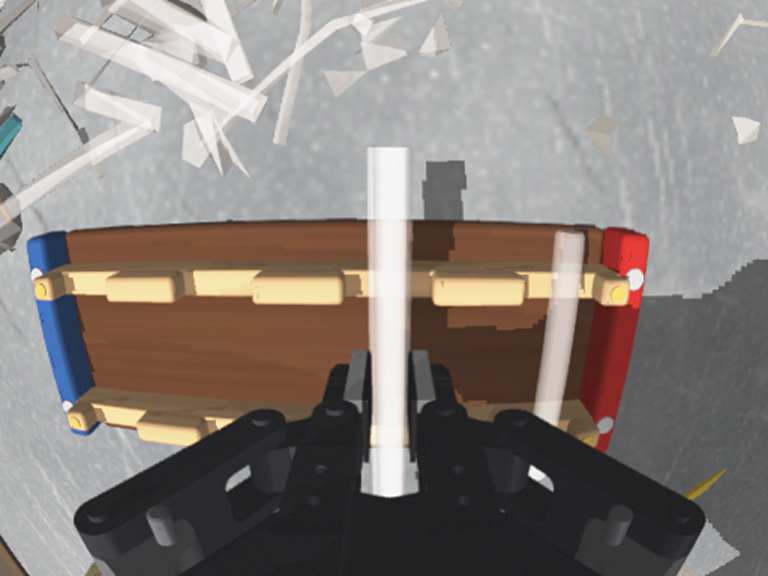

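The tube is centred in the second notch, with its tip at (388,150). The short rod sits at (565,330).

Request:
servo_tool(
  commands="0 0 0 2 0; 0 0 0 2 0; 0 0 0 0 0",
)

```text
clock: 14.35
position: [0.4882, 0.2249, 0.0546]
orientation: [0.999, -0.048, 0.0, -0.0]
ft_force: [1.1, 0.3, 1.1]
grip_width: 0.141
```

Request:
servo_tool(
  commands="0 0 0 1 0; 0 0 0 1 0; 0 0 0 0 0",
)

```text
clock: 14.65
position: [0.4883, 0.225, 0.0544]
orientation: [0.999, -0.047, 0.001, -0.0]
ft_force: [-5.5, -3.4, 28.4]
grip_width: 0.143
```

Request:
servo_tool(
  commands="0 0 0 -1.5 0; 0.25 0 0 0 0; 0.35 0 0 0 0; 0.35 0 0 0 0; 0.35 0 0 0 0; 0.35 0 0 -10 0; 0.35 0 0 -30 0; 0.4 0 0 -40 0; 0.5 0 0 -15 0; 0.5 0 0 0 0; 0.5 0 0 0 0",
)

```text
clock: 15.75
position: [0.4879, 0.2248, 0.1491]
orientation: [0.999, -0.048, 0.0, -0.0]
ft_force: [0.0, 0.1, -0.7]
grip_width: 0.499
```

```bash
python3 - <<'E'
from h import *
st(); look("w10")
go([.488,-.125,.15],11.2)
E
```

```text
t 15.75 pos [0.4879 0.2248 0.1491] ang -5.46 tilt 0.02 F [ 0.   0.1 -0.7] g 0.499
t 15.8 pos [0.4877 0.2247 0.1484] ang -5.46 tilt 0.05 F [ 0.8 -0.1 -0.1] g 0.5
shift first [ 33.6 348.1  -1.4] turn -16.7
turn first then shift [-67.6 343.1  -1.4]
```

View pics/w10.png

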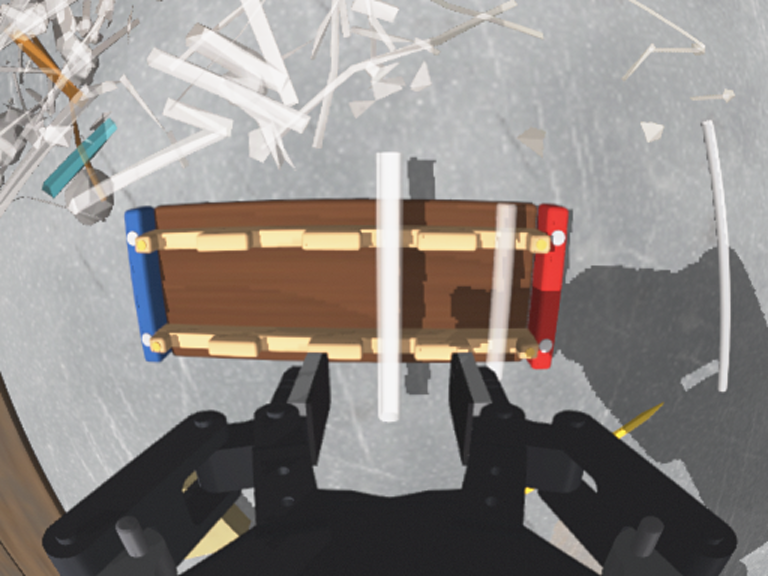

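The tube is seated. Next is the amber rod.

Request:
servo_tool(
  commands="0.5 3.6 38.1 0 0; 0.5 5 50 0 0; 0.5 5 50 0 0; 0.5 5 50 0 0; 0.5 5 50 0 0; 0.5 5 50 0 0; 0.5 5 50 0 0; 0.5 0 10 0 -4; 0.5 0 0 10 -6; 0.5 0 0 18 -6.7; 0.5 0 0 0 0; 0.5 0 0 0 0; 0.5 0 0 0 0",
)

```text
clock: 17.1
position: [0.4885, -0.1233, 0.1212]
orientation: [0.995, 0.097, -0.0, 0.0]
ft_force: [0.3, -1.0, 0.1]
grip_width: 0.502
```

```bash
python3 - <<'E'
from h import *
st(); look("w11")
E
```

```text
t 17.1 pos [ 0.4885 -0.1233  0.1212] ang 11.11 tilt 0.0 F [ 0.3 -1.   0.1] g 0.502
```

View pics/w11.png

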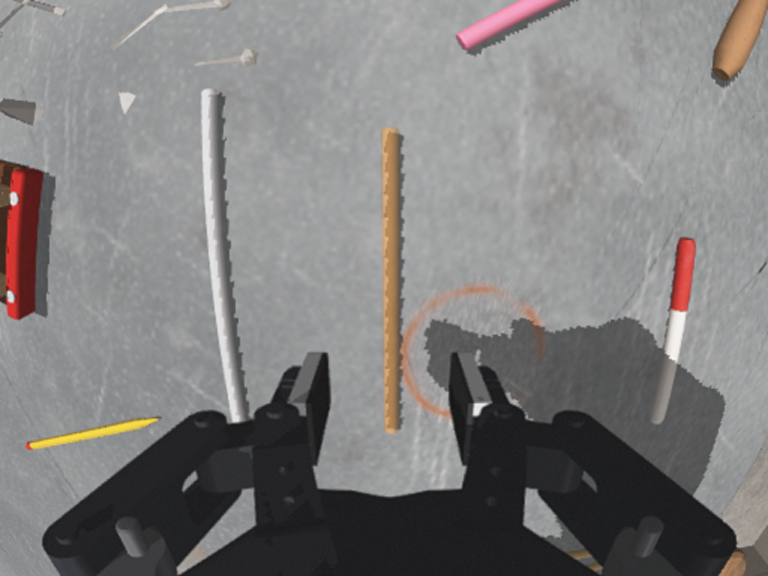

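The amber rod is between the jaws, with ends at (391,129) and (392,431).

```bash
python3 - <<'E'
from h import *
c=r.camera("wrist")
m=ends(c,(391,130),(392,431),.0045)
go([m[0],m[1],.026],11)
E
```

```text
mid [ 0.4884 -0.1239  0.0045] len 0.179 ang 11.4
t 17.2 pos [ 0.4886 -0.1233  0.1214] ang 11.17 tilt 0.04 F [ 0.3 -0.2  0.5] g 0.502
shift first [-0.4  0.6 95.4] turn 0.2
turn first then shift [-0.3  0.6 95.4]
```

Request:
servo_tool(
  commands="0.5 0 0.5 30 0; 0.5 0 0 30 0; 0.4 0 0 20 0; 0.3 0 0 10 0; 0.3 0 0 5 0; 0.3 0 0 0 0; 0 0 0 0 0; 0 0 0 0 0; 0 0 0 0 0; 0 0 0 0 0; 0 0 0 0 0; 0 0 0 0 0",
)

```text
clock: 18.4
position: [0.4889, -0.124, 0.0269]
orientation: [0.995, 0.098, 0.001, 0.0]
ft_force: [-0.4, 0.2, 7.2]
grip_width: 0.077
```

Request:
servo_tool(
  commands="0 0 0 -10 0; 0 0 0 -30 0; 0 0 0 -40 0; 0 0 0 -40 0; 0 0 0 0 0; 0 0 0 0 0",
)

```text
clock: 19.0
position: [0.4886, -0.1239, 0.1472]
orientation: [0.995, 0.098, 0.001, 0.001]
ft_force: [0.2, -0.1, -1.0]
grip_width: 0.082
```

```bash
python3 - <<'E'
from h import *
c=look("w12")
go([*notch(31),.15],-5.5)
E
```

```text
t 19.05 pos [ 0.4882 -0.1237  0.1461] ang 11.24 tilt 0.03 F [ 1.3 -0.   0.1] g 0.076
shift first [  85.  -400.3   -4. ] turn 16.7
turn first then shift [ -33.9 -407.8   -4. ]
```

View pics/w12.png

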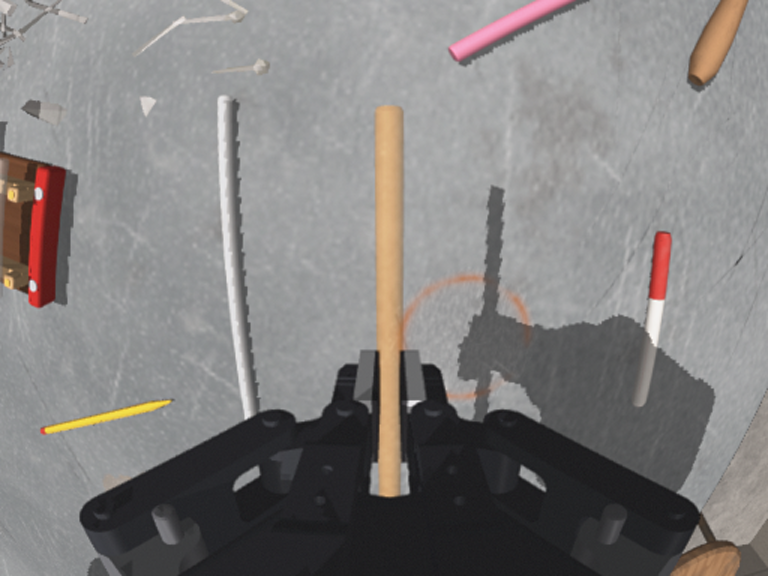

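```bash
python3 - <<'E'
from h import *
c=r.camera("wrist")
far(c,(390,108),.022,90)
E
```

```text
t 19.1 pos [ 0.4881 -0.1237  0.1455] ang 11.24 tilt 0.05 F [ 0.  -0.1 -0.2] g 0.08
centre offset in tool x,y mm [-0.1 -0.1 21.9]
```

Request:
servo_tool(
  commands="0 0 0 -3 6; 0 0 0 -3 6; 0 0 0 0 4.7; 0 -3 -40 0 0; 0 -4 -50 0 0; 0 -4 -50 0 0; 0 -4 -50 0 0; 0 -4 -50 0 0; 0 -4 -50 0 0; 0 -4 -50 0 0; 0 -3.5 -40 0 0; 0 -2 -25 0 0; 0 0 0 0 0; 0 0 0 0 0; 0 0 0 0 0",
)

```text
clock: 20.6
position: [0.4945, 0.2804, 0.1511]
orientation: [0.999, -0.048, -0.001, 0.0]
ft_force: [-0.2, 0.1, -0.2]
grip_width: 0.082
```

```bash
python3 - <<'E'
from h import *
go([*notch(31),.052],-5.5)
E
```

```text
t 20.6 pos [0.4945 0.2804 0.1511] ang -5.51 tilt 0.1 F [-0.2  0.1 -0.2] g 0.082
shift first [-1.2 -5.  99.1] turn -0.0
turn first then shift [-1.2 -5.  99.1]
```

Request:
servo_tool(
  commands="0 -0.7 -4.5 20 0; 0 0 0 30 0; 0 0 0 25 0; 0 0 0 12 0; 0 0 0 5 0; 0 0 0 0 0; 0 0 0 0 0",
)

```text
clock: 21.3
position: [0.4949, 0.2859, 0.0608]
orientation: [0.999, -0.048, 0.001, -0.0]
ft_force: [0.2, 0.1, -1.0]
grip_width: 0.077
```

```bash
python3 - <<'E'
from h import *
st(); look("w13")
E
```

```text
t 21.3 pos [0.4949 0.2859 0.0608] ang -5.48 tilt 0.07 F [ 0.2  0.1 -1. ] g 0.077
```

View pics/w13.png

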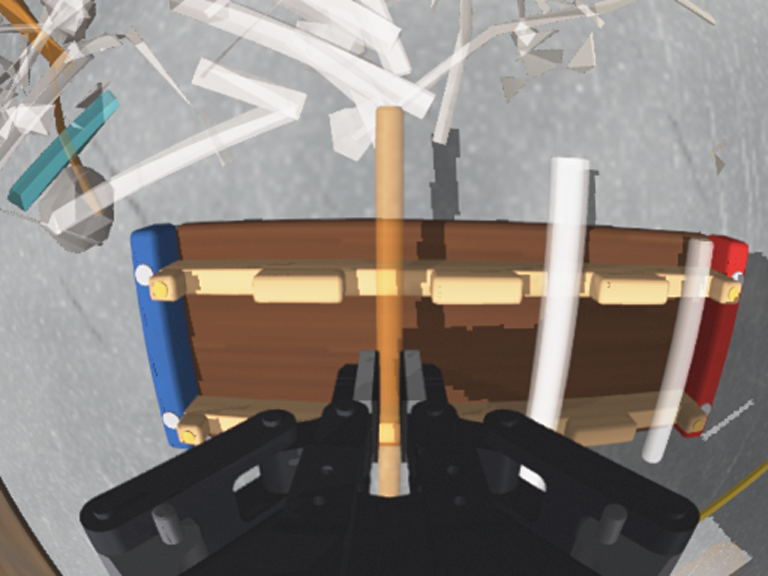

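The amber rod is centred in the third notch. Lowering.

Request:
servo_tool(
  commands="0 0 0 2 0; 0 0 0 2 0; 0 0 0 2 0; 0 0 0 0 0",
)

```text
clock: 21.75
position: [0.4943, 0.286, 0.0537]
orientation: [0.999, -0.048, -0.0, 0.0]
ft_force: [1.0, 0.2, 0.5]
grip_width: 0.08
```

Request:
servo_tool(
  commands="0 0 0 1 0; 0 0 0 0.5 0; 0 0 0 0 0",
)

```text
clock: 22.05
position: [0.4944, 0.2861, 0.0529]
orientation: [0.999, -0.048, 0.0, -0.0]
ft_force: [-2.1, -1.4, 6.4]
grip_width: 0.08
```

Request:
servo_tool(
  commands="0.2 0 0 0 0; 0.3 0 0 0 0; 0.35 0 0 0 0; 0.35 0 0 0 0; 0.35 0 0 -10 0; 0.35 0 0 -30 0; 0.4 0 0 -40 0; 0.5 0 0 -17 0; 0.5 0 0 0 0; 0.5 0 0 0 0",
)

```text
clock: 23.05
position: [0.4942, 0.2859, 0.1496]
orientation: [0.999, -0.048, 0.0, -0.0]
ft_force: [0.3, -0.5, -1.1]
grip_width: 0.502
```

```bash
python3 - <<'E'
from h import *
st(); look("w14")
go([.476,-.0245,.15],10.8)
E
```

```text
t 23.05 pos [0.4942 0.2859 0.1496] ang -5.45 tilt 0.03 F [ 0.3 -0.5 -1.1] g 0.502
t 23.1 pos [0.494  0.2858 0.1489] ang -5.46 tilt 0.05 F [0.3 0.1 0.5] g 0.501
shift first [ 11.5 310.7  -0.9] turn -16.3
turn first then shift [-75.9 301.5  -0.9]
```

View pics/w14.png

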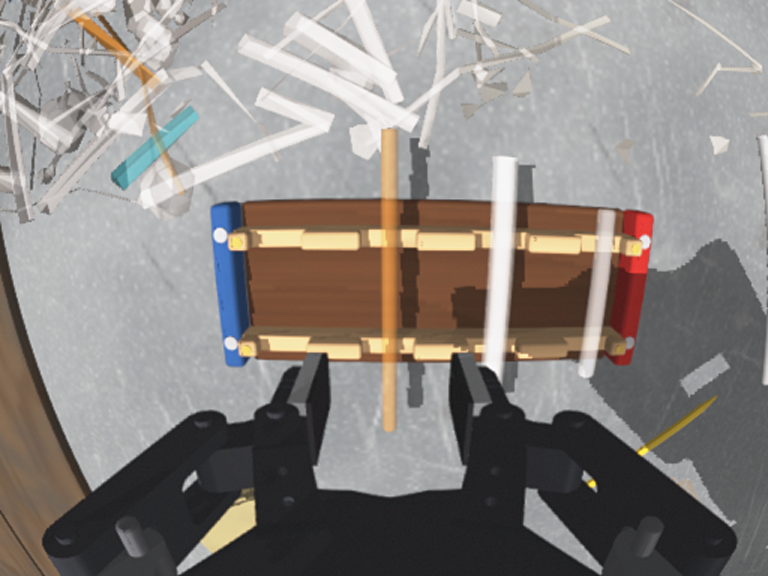

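The amber rod is seated. Last is the long rod.

Request:
servo_tool(
  commands="0.5 1.5 40 0 0; 0.5 2 50 0 0; 0.5 2 50 0 0; 0.5 2 50 0 0; 0.5 2 50 0 0; 0.5 2 50 0 0; 0.5 1 21 0 -4; 0.5 0 0 10 -6; 0.5 0 0 18 -6.3; 0.5 0 0 0 0; 0.5 0 0 0 0; 0.5 0 0 0 0",
)

```text
clock: 24.3
position: [0.4774, -0.0244, 0.1216]
orientation: [0.996, 0.093, -0.0, 0.0]
ft_force: [-0.7, -1.1, -0.6]
grip_width: 0.497
```

```bash
python3 - <<'E'
from h import *
st(); look("w15")
E
```

```text
t 24.3 pos [ 0.4774 -0.0244  0.1216] ang 10.73 tilt 0.01 F [-0.7 -1.1 -0.6] g 0.497
```

View pics/w15.png

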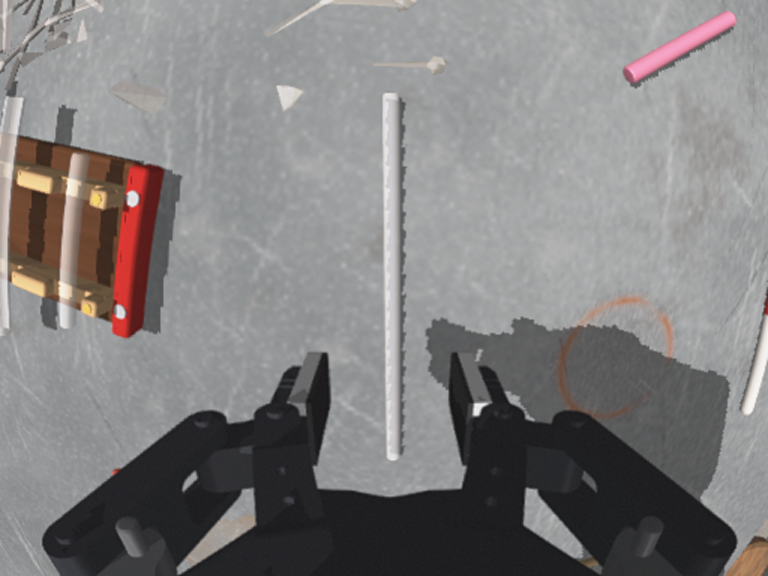

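The long rod's ends are at (391,95) and (393,459).

```bash
python3 - <<'E'
from h import *
c=r.camera("wrist")
m=ends(c,(391,95),(393,460),.0045)
go([m[0],m[1],.026],11)
E
```

```text
mid [ 0.4747 -0.0259  0.0045] len 0.2218 ang 11.1
t 24.4 pos [ 0.4774 -0.0244  0.1219] ang 10.78 tilt 0.04 F [0.4 0.6 0.4] g 0.504
shift first [-3.   1.  95.9] turn -0.2
turn first then shift [-3.1  1.  95.9]
```

Request:
servo_tool(
  commands="0.5 -1.5 1 30 -0.2; 0.5 0 0 30 0; 0.4 0 0 20 0; 0.3 0 0 10 0; 0.3 0 0 5 0; 0.3 0 0 0 0; 0 0 0 0 0; 0 0 0 0 0; 0 0 0 0 0; 0 0 0 0 0; 0 0 0 0 0; 0 0 0 0 0",
)

```text
clock: 25.6
position: [0.4764, -0.0259, 0.0274]
orientation: [0.995, 0.096, 0.001, 0.0]
ft_force: [-0.9, 2.1, 7.7]
grip_width: 0.081
```

Request:
servo_tool(
  commands="0 0 0 -10 0; 0 0 0 -30 0; 0 0 0 -40 0; 0 0 0 -40 0; 0 0 0 0 0; 0 0 0 0 0",
)

```text
clock: 26.2
position: [0.4761, -0.0259, 0.1478]
orientation: [0.995, 0.096, 0.001, 0.0]
ft_force: [-1.2, -0.3, -0.9]
grip_width: 0.079
```

```bash
python3 - <<'E'
from h import *
c=look("w16")
go([*notch(93),.15],-5.5)
E
```

```text
t 26.25 pos [ 0.4757 -0.0258  0.1468] ang 11.04 tilt 0.04 F [-0.1  0.2  0.1] g 0.082
shift first [  94.8 -361.5   -3.3] turn 16.5
turn first then shift [ -12.1 -373.5   -3.3]
```

View pics/w16.png

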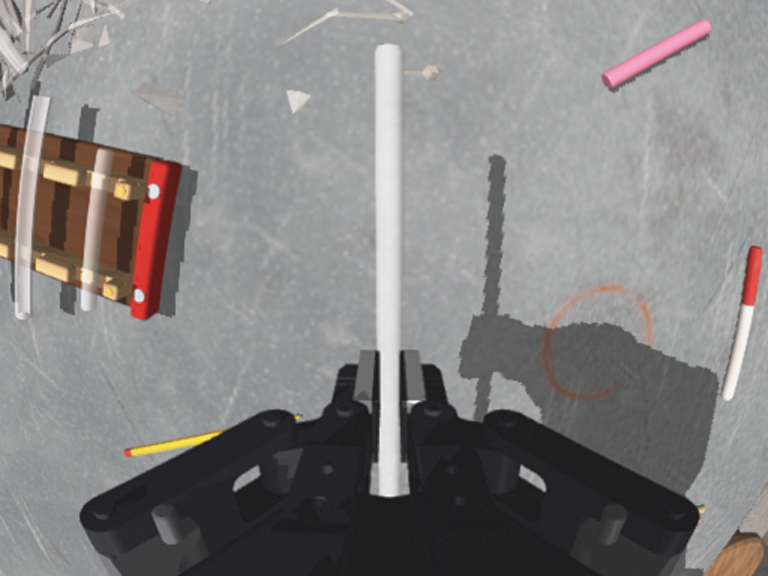

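```bash
python3 - <<'E'
from h import *
c=r.camera("wrist")
far(c,(388,46),.022,110)
E
```

```text
t 26.3 pos [ 0.4755 -0.0258  0.1461] ang 11.04 tilt 0.04 F [ 0.5  0.4 -0.7] g 0.076
centre offset in tool x,y mm [ 0.2 -0.7 21.9]
```

Request:
servo_tool(
  commands="0 0 0 -5 6; 0 0 0 -5 6; 0 0 0 0 4.5; 0 -1.5 -40 0 0; 0 -1.7 -50 0 0; 0 -1.7 -50 0 0; 0 -1.7 -50 0 0; 0 -1.7 -50 0 0; 0 -1.5 -50 0 0; 0 -1.5 -48 0 0; 0 -1 -30 0 0; 0 0 0 0 0; 0 0 0 0 0; 0 0 0 0 0",
)

```text
clock: 27.7
position: [0.4985, 0.3405, 0.1555]
orientation: [0.999, -0.048, -0.001, 0.001]
ft_force: [-0.5, -1.0, -0.4]
grip_width: 0.077
```

```bash
python3 - <<'E'
from h import *
look("w17");go([*notch(93),.052],-5.5)
E
```

```text
t 27.75 pos [0.4987 0.3403 0.1558] ang -5.53 tilt 0.09 F [ 0.4  0.  -0.5] g 0.077
shift first [  0.3  -7.  103.8] turn -0.0
turn first then shift [  0.3  -7.  103.8]
```

View pics/w17.png

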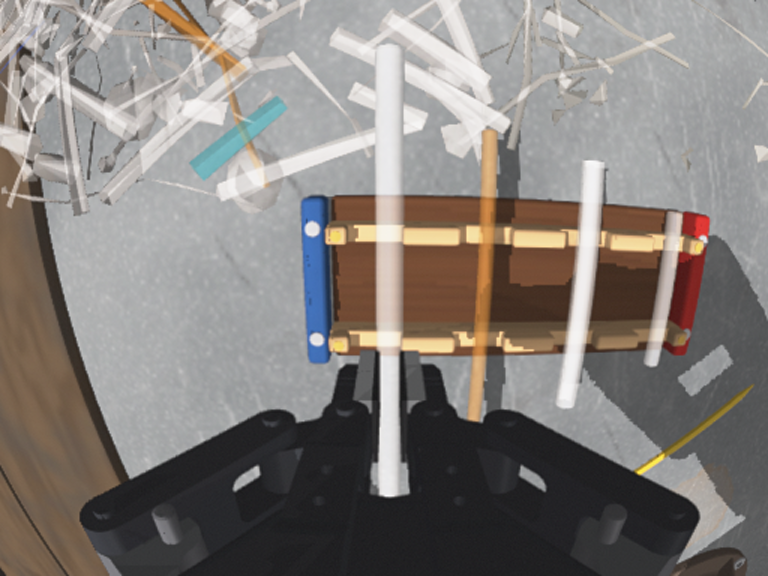

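Request:
servo_tool(
  commands="0 0.3 -6 20 0; 0 0 -0.5 30 0; 0 0 0 25 0; 0 0 0 14 0; 0 0 0 6 0; 0 0 0 0 0; 0 0 0 0 0",
)

```text
clock: 28.45
position: [0.5001, 0.348, 0.0624]
orientation: [0.999, -0.048, 0.001, -0.0]
ft_force: [-0.7, 0.1, -0.1]
grip_width: 0.08
```

```bash
python3 - <<'E'
from h import *
st(); look("w18")
E
```

```text
t 28.45 pos [0.5001 0.348  0.0624] ang -5.48 tilt 0.08 F [-0.7  0.1 -0.1] g 0.08
```

View pics/w18.png

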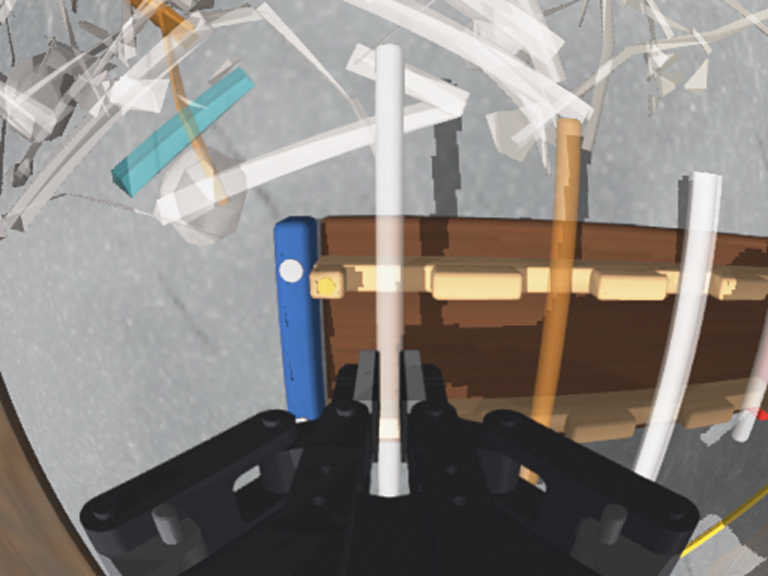

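The long rod is over the blue-end notch, centred. A scrap tube at (300,150) passes beneath its far half, so I'll lower slowly and watch the force.

Request:
servo_tool(
  commands="0 0 0 2 0; 0 0 0 2 0; 0 0 0 0 0",
)

```text
clock: 28.8
position: [0.4996, 0.348, 0.0574]
orientation: [0.999, -0.048, 0.0, 0.0]
ft_force: [0.1, -0.3, 0.5]
grip_width: 0.079
```

Request:
servo_tool(
  commands="0 0 0 2 0; 0 0 0 1 0; 0 0 0 0 0",
)

```text
clock: 29.1
position: [0.4996, 0.3479, 0.0542]
orientation: [0.999, -0.048, -0.0, 0.0]
ft_force: [-0.2, 0.3, 0.4]
grip_width: 0.08
```

Request:
servo_tool(
  commands="0 0 0 1 0; 0 0 0 0 0",
)

```text
clock: 29.3
position: [0.4997, 0.348, 0.0534]
orientation: [0.999, -0.048, 0.0, 0.0]
ft_force: [0.4, 0.1, 0.7]
grip_width: 0.076
```

Request:
servo_tool(
  commands="0 0 0 0.7 0; 0 0 0 0 0",
)

```text
clock: 29.5
position: [0.4997, 0.348, 0.0534]
orientation: [0.999, -0.048, 0.0, -0.0]
ft_force: [-1.7, -0.8, 9.4]
grip_width: 0.077
```

Request:
servo_tool(
  commands="0.2 0 0 0 0; 0.3 0 0 0 0; 0.35 0 0 0 0; 0.35 0 0 0 0; 0.35 0 0 -10 0; 0.35 0 0 -30 0; 0.4 0 0 -40 0; 0.4 0 0 -20 0; 0.4 -40 20 -10 0; 0.4 -30 30 -10 0; 0.4 -20 40 -10 0; 0.4 0 0 0 0; 0.4 0 0 0 0; 0.4 0 0 0 0",
)

```text
clock: 30.9
position: [0.4023, 0.2675, 0.183]
orientation: [0.999, -0.048, 0.001, -0.0]
ft_force: [1.8, -0.3, 0.2]
grip_width: 0.397
```

```bash
python3 - <<'E'
from h import *
st(); c=look("w19"); overlay(c,[*RC,np.radians(RA)],"ov19",scale=2.2,roi=(120,20,480,290))
t=r.camera("top");overlay(t,[*RC,np.radians(RA)],"ot19",fish=False,scale=6,roi=(115,175,245,270))
cv2.imwrite("pics/t19.png",t["image"][:,:,::-1])
E
```

```text
t 30.9 pos [0.4023 0.2675 0.183 ] ang -5.46 tilt 0.07 F [ 1.8 -0.3  0.2] g 0.397
```

View pics/ov19.png

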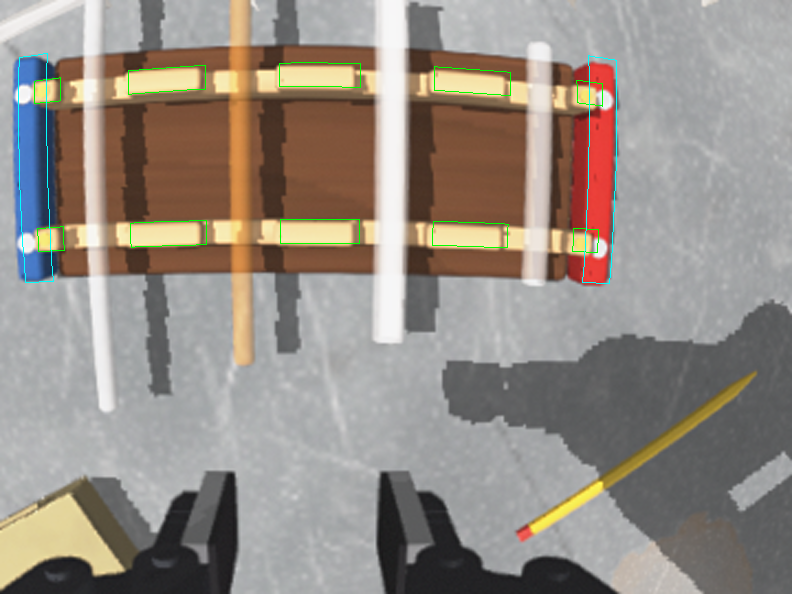

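View pics/ot19.png

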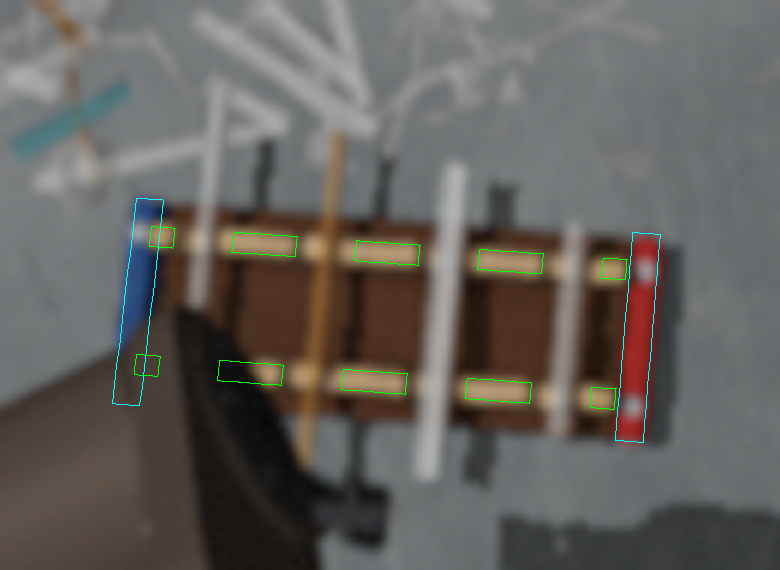

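View pics/t19.png

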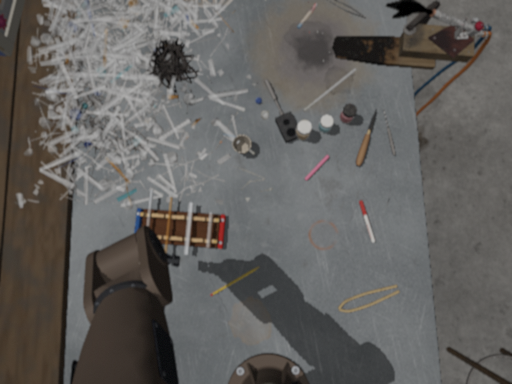

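All four pieces are in their own notches, the order from red to blue is right, and the pen hasn't moved from (367,221). Next is a numeric check of centring and level.

View pics/w19.png

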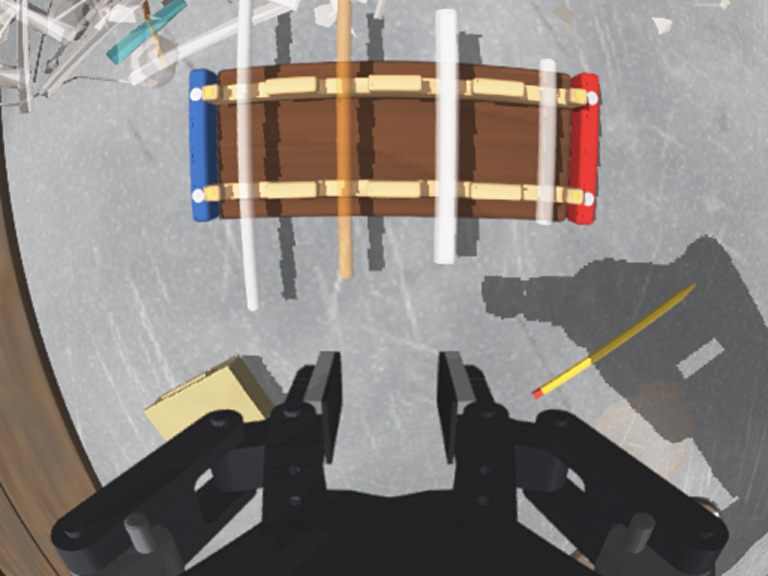

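```bash
python3 - <<'E'
from h import *
w=r.camera("wrist");t=r.camera("top");a=np.radians(RA);R=np.array([[np.cos(a),-np.sin(a)],[np.sin(a),np.cos(a)]])
def rk(P):return ((P[:2]-RC)@R*1000).round(1)
fw=lambda x,y:((x+.5)/1.5-.5,(y+.5)/1.5-.5); ft=lambda x,y:((x+.5)/6-.5+115,(y+.5)/6-.5+175)
for n,p,h in [("long near",(253,309),.0305),("amber near",(347,278),.0305),("tube near",(445,262),.033),("tube far",(446,11),.033),("short near",(544,223),.0315),("short far",(548,60),.0315)]:
    print("wrist",n,rk(back(w,fw(*p),h,True)))
for n,p,h in [("long far",(217,83),.0305),("amber far",(338,137),.0305),("tube far",(456,165),.033),("tube near",(427,477),.033),("short far",(573,226),.0315),("short near",(560,433),.0315)]:
    print("top",n,rk(back(t,ft(*p),h)))
# batten reference
for n,p in [("near@amber-tube tooth",(394,189)),("far tooth",(394,84))]: print(n,rk(back(w,fw(*p),.036,True)))
E
```

```text
wrist long near [-110.3   95.1]
wrist amber near [-89.3  31.5]
wrist tube near [-78.3 -29.5]
wrist tube far [ 77.6 -29. ]
wrist short near [-52.6 -92.7]
wrist short far [ 51.3 -92.9]
top long far [112.4  96.7]
top amber far [89. 32.]
top tube far [ 78.6 -29.7]
top tube near [-76.7 -30.4]
top short far [ 52.1 -91.1]
top short near [-50.6 -93.9]
near@amber-tube tooth [-33.4   2.1]
far tooth [29.4  2.2]
```

All pieces measure within about 2 mm of centre. Handing in.

```bash
python3 - <<'E'
from h import *
print(r.hand_in())
E
```

```text
the job is handed in; nothing more can be done
None
```

All four pieces are in the rack and the job is handed in at about 31 s of the 93 s. From red to blue they run short rod (105 mm), tube (155 mm), amber rod (180 mm), long rod (220 mm), each in one facing pair of notches. I left the marker pen and the pink look-alike alone.

**Last checks:**
- **Centring:** Wrist and top cameras put each piece within about 2 mm of centre along its length. Sideways they are within about 2 mm of the notch centres, except the long rod, which read 2–4 mm toward the blue stop in a 30 mm notch.
- **Level:** I didn't measure this separately. The end positions, worked out at the seated height, came out at the right lengths.
- **Bystanders:** The pen was at the same pixel as at the start. The gripper was clear of everything and nothing had fallen.

**What did not go smoothly:**
- **Short rod:** My first grip sat too high, so I released, went 3 mm lower and regripped before lifting.
- **Tube:** Setting it down pressed with up to 28 N before I backed off.
- **Long rod:** Its far half lies above a scrap glass tube on the bench, and I felt no contact before it seated.
- **Rack position:** It was about 1–2 mm uncertain between views, which is well inside what the notches allow.

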